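# Load an aluminium bar into the raised V-rail of a drilling jig

## Task

Take the silver aluminium bar from the green wooden rest and, without dropping it, lay it along the open part of the raised V-rail of the blue drilling jig, letting go of it while its leading end is still well short of the red end stop. Then push it along the groove, under the yellow bridge, until its end touches the red stop. Leave it lying there and leave the other two bars and everything else on the bench where they are.

Things in the scene. Friction and masses are not known exactly. Their poses are not given: they have to be found in the camera images.
- blank: the work: solid round bar of silver aluminium, 32 mm in diameter, 130 mm long, 0.2 to 0.4 kg, its two ends alike. Origin at its middle, on its axis; its x axis runs along the bar. It starts lying in one of the three seats of the green wooden rest (which one varies), parallel to the rest's x axis, its axis 41 mm above the bench.
- jig: drilling jig, bolted down: blue base 260 x 100 x 12 mm (local x -140 to +120 mm). Origin on the bench under the groove, z up. A level V-rail of dark steel runs along its x axis at y = 0 from x = -130 (open end) to +100 mm (red stop); the push goes along +x. A bar seated in the groove has its axis at y = 0, z = 94.6 mm; touching the stop, its middle is at x = +35 mm
- groove (a point): point on the bottom line of the V-groove, jig x = -40 mm, z = 72 mm, in the middle of the open part; axes as the jig's. Two 45 degree walls 3 mm thick, top edges 85 mm above the bench, 13 mm either side of the middle inside (30 mm over the outsides, narrower below), carried on two 12 mm wide posts at jig x = -95 and +65 mm
- bridge (a point): centre of the top of the drill bush on the yellow bridge over the rail, jig x = +65 mm, z = 143 mm. The bridge spans jig x = +50 to +80 mm; opening 46 mm wide, underside 119 mm, top 131 mm above the bench; 60 mm wide outside
- stop (a point): point on the face of the red end stop (8 mm thick, 50 mm wide, 112 mm high) that the bar's end should touch: jig x = +100 mm, y = 0, z = 94.6 mm; axes as the jig's
- rest: green-painted wooden bar rest, fixed to the bench: base 150 (x) x 205 (y) x 6 mm, origin on the bench under its centre. Two cross-pieces 22 mm wide at x = -50 and +50 mm, with V-ridges up to 35 mm above the bench, give three seats at y = -64, 0 and +64 mm in which bars lie along x; between the cross-pieces (x within 39 mm either side of the middle) the bars are clear underneath down to 6 mm above the bench
- brass_bar: yellow brass bar of the same size, in another seat of the rest; leave alone. Origin at its middle, x axis along it
- black_bar: black plastic bar of the same size, in another seat of the rest; leave alone. Origin at its middle, x axis along it
- hammer: hammer lying on the bench beyond the jig, about 300 mm long; bystander, origin under it
- tape: roll of yellow tape lying flat, 96 mm across, 24 mm high; bystander, origin under its centre
- tin: closed tin, 68 mm across, 85 mm high; bystander, origin under its centre
- driver: screwdriver with green handle, about 200 mm long; bystander, origin under it
- bracket: bent steel angle bracket, 90 x 60 mm, 45 mm high at one side; bystander, origin under its flat part
Not all that is in view belongs to the job. What is shaped like the blank but pink or purple is not meant.

How it is judged:
By the outcome, as a careful person would: the job done as asked, in the order asked, and still so for the second after the job is handed in, with the robot touching nothing.
It also fails if it takes over 51 s, if anything falls off the work surface, if the arm or the gripper's body presses on something with over 40 N, if the wrist force passes 120 N, or if a joint passes its speed limit or range.

## Robot

A 6-joint arm with a two-finger parallel gripper is mounted at the origin on the work surface. World frame = base frame: x ahead of the robot, y to its left, z up, the work surface at z = 0. Lengths are in mm, angles in degrees, forces in N, time in s.
With the tool pointing down it reaches from about 300 to 850 mm from the base axis. Payload 4.2 kg.
Tool frame: the origin (TCP) lies between the finger pads; the fingertips stand 25 mm ahead of it and the grasp point (between the pads) lies 6 mm ahead of it; x points along the fingers, y is the direction in which the jaws open and shut, and the axes are right-handed (so a half turn about x gives the same grasp; the last joint's range is limited). The gripper opens to 91 mm and grips with 3 to 60 N. Pads are 32 mm wide; open, the fingers measure 118 mm over their backs; the gripper's body (76 mm by 178 mm) begins 60 mm behind the grasp point.
Start: joints at [70.13, 18.312, 89.639, -0, 72.044, -1.146], TCP at [184.585, 544.581, 238.976] pointing down, gripper open.
Joint ranges: [-177.97, 177.97], [-48.28, 115.42], [12.27, 149.76], [-77.06, 257.06], [2.81, 150.46], [-146.56, 146.56]. Speed limits (degrees/s): [147.25, 147.25, 180, 180, 180, 180].

## Interface

Orientations are given as [roll, pitch, yaw] about the fixed x, y, z axes, in that order (R = Rz(yaw) Ry(pitch) Rx(roll)).
In Python, from workcell import env gives the robot as it stands.
- The arm moves only by the tool jog_arm, never from a script. Its argument "plan" is one flat list of numbers, 4 for each row, row after row: the shift along the tool's x, y, z in cm, then the turn about the tool's x in units of 6 degrees (1.0 is 6 degrees). In form: [tx, ty, tz, turn, tx, ty, tz, turn, ...]. A call has 1 to 12 rows; each row shifts and turns the commanded pose from where the row before left it, along the tool's axes as they then stand; what a row does not reach is not made up. A row lasts 1/12 s, in which the tool goes at most 41.7 mm and 7.16 degrees, less where a joint would pass 70% of its speed; a pose out of reach is approached as far as the arm can. A call with a gripper value outside its range is refused whole. "claw" is the finger opening in cm, from 0 to 9.12, set as the call begins (left out, the last holds). The fingers move at their own pace and stop on an object; "newtons" is the grip in N (left out, the last holds). Time passes only in rows, so rows that do not move let the fingers close. It gives the time, the measured TCP pose, the force and the opening at its end, in the units of the state.
- env.state(): the state, without advancing time (a new reading comes with each control period).
- env.grab_frame(name): name is "side" or "top"; returns the picture (420x560x3 uint8, red, green, blue); there is no depth.
- env.calibration(name): a dict with "vertical_fov" (degrees; the focal length in pixels is half the picture's height over the tangent of half this angle, whatever the lens; pixels are square), "cx", "cy" (the principal point, pixels), "origin" and "orientation" of the camera in the world. Camera axes: x right, y down, z forward; pixel columns grow to the right and rows downward; lengths in mm; the calibration is good to about 2 mm. A picture is of the moment at which its call begins. calibration takes no time and is no camera call.
- env.job_done(): hands the job in, once; it reports no verdict.
The state is a dict: "time_s": time; "qpos": joint angles; "qvel": joint speeds; "effort": joint torques, N m; "ee_pos": TCP position; "ee_rot": TCP orientation; "force": force on the tool from outside, world axes, zero at the start; "torque": the same for the moment, N m; "gripper_width": finger opening in mm.
Only numpy, scipy, OpenCV 4.12 (cv2) and the standard library are available. Lean on these libraries where they do the work, as an engineer would, in place of code of your own. Each camera call takes 0.05 s, during which the arm holds its last target.

## Working session

There is one attempt and no reset: what is moved stays moved. The work goes in short steps, Python scripts to look and compute and a tool call to move; the robot and the scene stay as the last step left them, time stands still between calls to the robot, and variables do not carry over. Pictures are saved under pics/ and viewed, and the job is handed in when it is done.

Besides the shell and the picture viewer there is one more tool, called as a command line: name --argument value ..., lists and objects as JSON in quotes. jog_arm: Moves the arm, as the interface text tells. Its arguments: {"type":"object","properties":{"plan":{"type":"array"},"claw":{"type":"number"},"newtons":{"type":"number"}},"required":["plan"]}

```bash
mkdir -p pics; ls; python3 - <<'E'
from workcell import env
import cv2
for n in("side","top"):
    print(n,env.calibration(n))
    cv2.imwrite(f"pics/{n}0.png",cv2.cvtColor(env.grab_frame(n),cv2.COLOR_RGB2BGR))
print(env.state())
E
```

```text
pics
side {'vertical_fov': 49.95267409254935, 'cx': 280.09574023225804, 'cy': 203.74337200991351, 'origin': array([-169.80913739, -804.98861575,  996.77238445]), 'orientation': array([-127.54795868,    1.02423595,  -37.70696483])}
top {'vertical_fov': 51.29191768546501, 'cx': 276.2053403006425, 'cy': 211.50911030846828, 'origin': array([ 455.56331868,  105.27696167, 1409.01488538]), 'orientation': array([-176.52349065,   -0.75999465,  -89.81679692])}
{'time_s': 0.1, 'qpos': array([ 7.01293775e+01,  1.83474320e+01,  8.96997489e+01, -8.16544724e-04,
        7.20436293e+01, -1.14598395e+00]), 'qvel': array([-0.06878843,  0.03437615, -0.20443827,  0.08081102,  0.04901984,
        0.08107071]), 'effort': array([ 3.23235681e-04, -4.13332450e+01, -2.32512599e+01,  7.29032233e-02,
        4.21290763e-02, -6.34322487e-05]), 'ee_pos': array([184.44976421, 544.17564276, 238.2075412 ]), 'ee_rot': array([ -90.65615151,   89.90918648, -109.38053774]), 'force': array([ 0.00280121, -0.53308493, -0.45789221]), 'torque': array([-0.02503549, -0.02146538,  0.02869162]), 'gripper_width': 91.46437087283624}
```

View pics/side0.png

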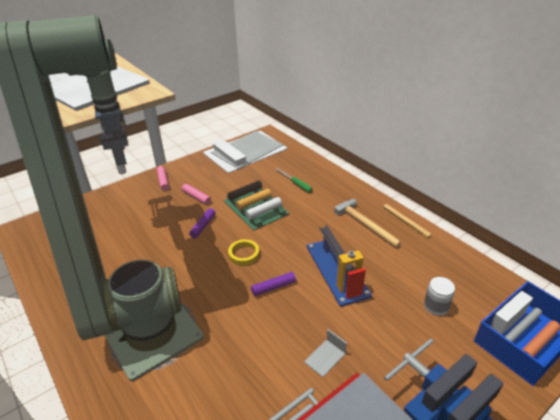

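View pics/top0.png

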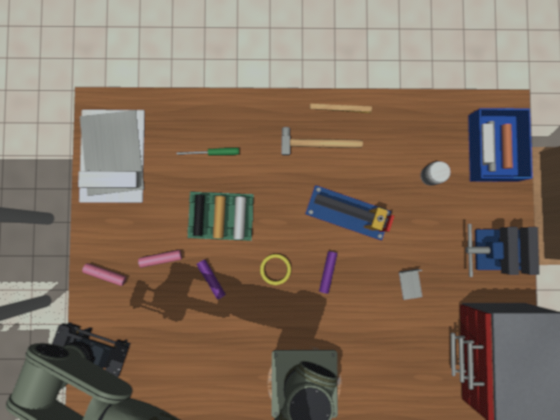

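The side view shows the rest at about (255,203) with the silver bar at (264,209). In the top view the rest is at (221,216), with black at (199,215), brass at (219,216) and silver at (240,217). The jig is at (350,212), with its red stop at (390,220).

Silver-looking candidates are the bar in the rest at (240,217) and the grey rods in the blue box at (489,140), which are not in the rest. The one at (240,217) fits the description. I'll confirm that in enlarged crops.

```bash
python3 - <<'E'
import cv2
t=cv2.imread("pics/top0.png");s=cv2.imread("pics/side0.png")
def c(im,x,y,w,h,k,n): cv2.imwrite(f"pics/{n}.png",cv2.resize(im[y:y+h,x:x+w],None,fx=k,fy=k,interpolation=cv2.INTER_CUBIC))
c(t,180,182,80,60,10,"t_rest");c(t,300,180,100,65,8,"t_jig");c(s,220,175,72,54,10,"s_rest");c(s,300,220,80,85,7,"s_jig")
E
```

```text
(no output)
```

View pics/t_rest.png

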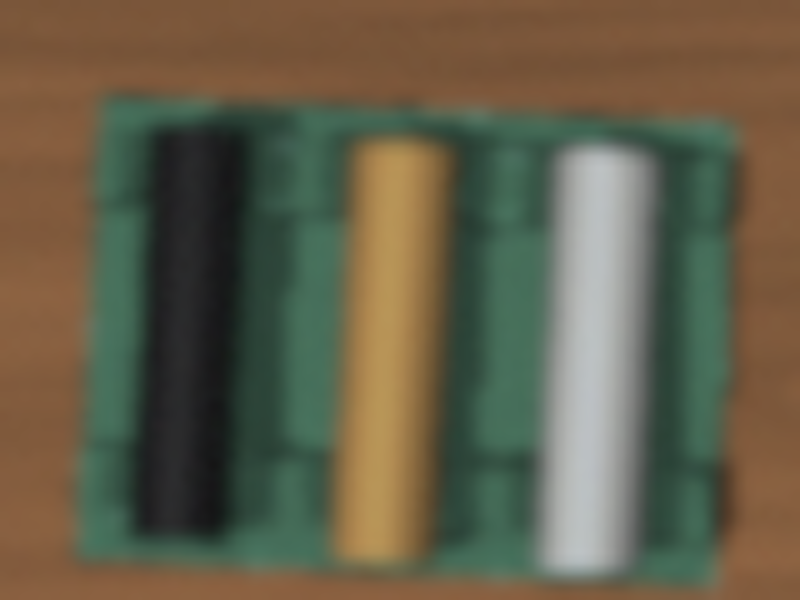

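View pics/t_jig.png

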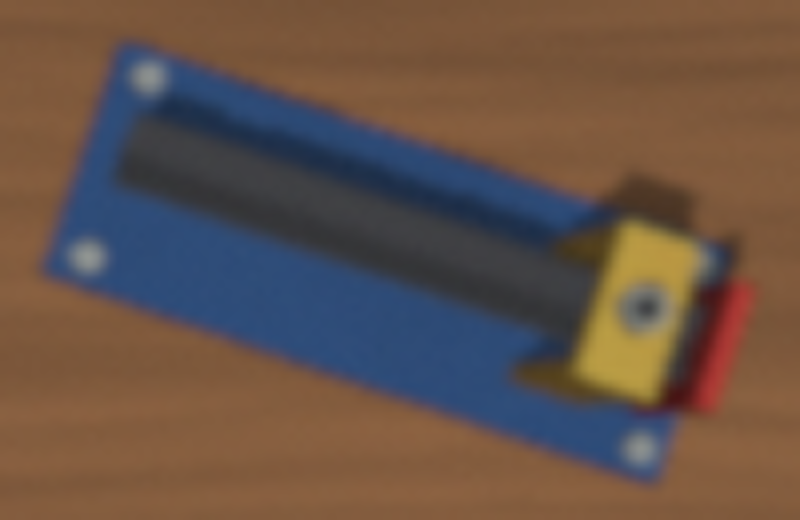

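View pics/s_rest.png

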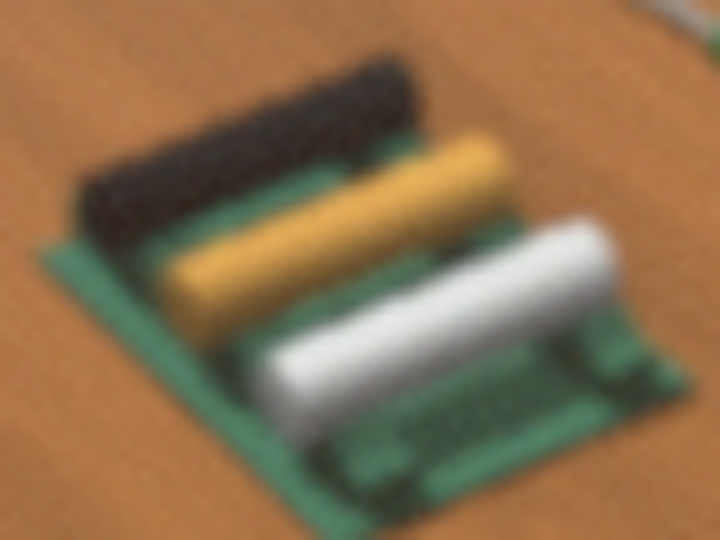

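View pics/s_jig.png

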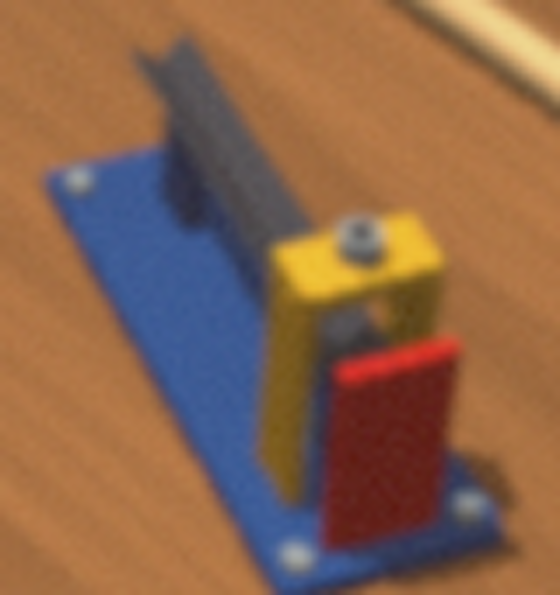

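The crops confirm it: silver bar at top (240,217) in the right-hand seat, parallel to black and brass. Next I'll fit the rest and jig poses from keypoints in both views.

```bash
cat > h.py <<'E'
import numpy as np
from scipy.spatial.transform import Rotation as R
from workcell import env
def cam(n):
    c=env.calibration(n);f=210/np.tan(np.radians(c["vertical_fov"])/2)
    return R.from_euler("xyz",c["orientation"],degrees=True).as_matrix(),c["origin"],f,c["cx"],c["cy"]
C={n:cam(n) for n in("side","top")}
def proj(n,P,k1=0):
    M,o,f,cx,cy=C[n];p=(np.atleast_2d(P)-o)@M
    q=p[:,:2]/p[:,2:];r2=(q**2).sum(1,keepdims=True);q=q*(1+k1*r2)
    return q*f+[cx,cy]
def place(p,P):
    x,y,a=p;c,s=np.cos(a),np.sin(a);P=np.array(P,float)
    return np.c_[x+c*P[:,0]-s*P[:,1],y+s*P[:,0]+c*P[:,1],P[:,2]]
E
cat > fit.py <<'E'
from h import *
from scipy.optimize import least_squares
J={"top":((300,180,8),[((-140,50,12),(122,43)),((-140,-50,12),(45,272)),((120,-50,12),(660,483)),((65,0,143),(645,307)),((108,25,112),(755,287)),((108,-25,112),(713,412)),((50,30,131),(622,220)),((80,30,131),(700,245)),((50,-30,131),(573,375)),((80,-30,131),(655,405)),((-130,-15,85),(118,183))]),
"side":((300,220,7),[((-140,-50,12),(47,175)),((65,0,143),(362,232)),((108,-25,112),(338,382)),((108,25,112),(458,348)),((80,-30,131),(312,300)),((80,30,131),(440,265)),((50,-30,131),(272,250)),((50,30,131),(408,212)),((-130,15,85),(185,38)),((-130,-15,85),(140,52))])}
Re={"top":((180,182,10),[((75,102.5,6),(103,95)),((75,-102.5,6),(738,122)),((-75,102.5,6),(78,560)),((-75,-102.5,6),(715,583))]),
"side":((220,175,10),[((-75,102.5,6),(40,250)),((75,-102.5,6),(692,382))])}
def go(D,p0,cams,ks):
    def res(p):
        out=[]
        for n in cams:
            (ox,oy,k),L=D[n]
            uv=(np.array([b for a,b in L])+.5)/k-.5+[ox,oy]
            out.append((proj(n,place(p[:3],[a for a,b in L]),ks[n])-uv).ravel())
        return np.concatenate(out)
    s=least_squares(res,p0,x_scale=[100,100,.1],loss="soft_l1");r=res(s.x)
    print(cams,s.x[:2].round(1),np.degrees(s.x[2]).round(2),"rms px",np.sqrt((r**2).mean()).round(2)); return s.x,r
if __name__=="__main__":
  for ks in({"top":0,"side":0},{"top":-.05,"side":-.05},{"top":-.1,"side":-.1}):
    print(ks)
    for cams in(["top"],["side"],["top","side"]):
        x,r=go(J,[550,-50,-1.8],cams,ks)
        if ks["top"]==0 and len(cams)==1:print(r.reshape(-1,2).round(1).tolist())
        x,r=go(Re,[550,280,0],cams,ks)
        if ks["top"]==0 and len(cams)==1:print(r.reshape(-1,2).round(1).tolist())
E
python3 fit.py
```

```text
{'top': 0, 'side': 0}
['top'] [ 535.6 -152.9] -108.86 rms px 0.37
[[-0.1, -0.5], [-0.5, 0.2], [-0.4, 0.4], [0.3, 0.2], [0.2, -0.1], [0.3, 0.2], [0.5, -0.1], [0.4, 0.1], [0.2, -0.2], [-0.3, -0.6], [-0.9, 0.2]]
['top'] [527.4 265.8] -2.14 rms px 0.21
[[-0.2, -0.2], [0.1, -0.2], [-0.2, 0.0], [0.3, 0.3]]
['side'] [ 534.4 -149.9] -109.51 rms px 0.61
[[-0.3, -0.3], [-0.3, 0.3], [0.6, 0.1], [0.4, 0.5], [-1.3, 0.1], [0.6, -0.1], [-0.2, -0.1], [0.3, 0.3], [1.0, -0.6], [-1.5, -0.5]]
['side'] [527.9 271.1] -3.34 rms px 0.21
[[-0.3, -0.2], [0.2, 0.1]]
['top', 'side'] [ 535.1 -151.6] -109.07 rms px 0.66
['top', 'side'] [527.2 266.5] -2.27 rms px 0.48
{'top': -0.05, 'side': -0.05}
['top'] [ 535.5 -153.7] -108.82 rms px 0.32
['top'] [527.4 266.1] -2.14 rms px 0.17
['side'] [ 534.4 -150.4] -109.46 rms px 0.59
['side'] [527.8 271.2] -3.32 rms px 0.19
['top', 'side'] [ 535.  -152.3] -109.05 rms px 0.65
['top', 'side'] [527.2 266.8] -2.26 rms px 0.45
{'top': -0.1, 'side': -0.1}
['top'] [ 535.4 -154.5] -108.78 rms px 0.31
['top'] [527.4 266.4] -2.13 rms px 0.15
['side'] [ 534.4 -150.9] -109.41 rms px 0.56
['side'] [527.7 271.2] -3.29 rms px 0.18
['top', 'side'] [ 534.9 -152.9] -109.02 rms px 0.65
['top', 'side'] [527.2 267.1] -2.26 rms px 0.43
```

```bash
cat > plan.py <<'E'
from h import *
REST=(527.3,267,np.radians(-2.2)); JIG=(535.1,-152,np.radians(-109.0))
def to(xyz,ang):
    s=env.state();M=R.from_euler("xyz",s["ee_rot"],degrees=True).as_matrix()
    y=M[:,1];cur=np.degrees(np.arctan2(y[1],y[0]))
    d=[(ang-cur+90)%180-90]; d.append(d[0]-180*np.sign(d[0]))
    print("t",s["time_s"].__round__(2),"tcp",s["ee_pos"].round(1),"F",s["force"].round(1),"w",round(s["gripper_width"],1),"q",s["qpos"].round(1))
    print("tool x,y",M[:,0].round(3),M[:,1].round(3),"yang",cur.round(2))
    for dd in d:
        A=R.from_euler("z",dd,degrees=True).as_matrix()@M
        print("turn units",(-dd/6).round(2),"then shift cm",(A.T@(np.array(xyz)-s["ee_pos"])/10).round(2))
E
python3 - <<'E'
from plan import *
# bar estimate: which axial offset
from fit import *
for n,(off,k,pts) in {"top":((180,182),10,0),"side":((220,175),10,0)}.items():
  for dx in(-3,0,3):
    P=place(REST,[(65+dx,-64,57),(-65+dx,-64,57),(dx,-64,41),(dx,-80,41),(dx,-48,41),(65+dx,-64,41),(-65+dx,-64,41)])
    print(n,dx,((proj(n,P)-off)*k+4.5).round(0).tolist())
c=place(REST,[(0,-64,41)])[0];print(c)
to([c[0],c[1],240],90-2.2)
print(place(JIG,[(-55,0,94.6)]))
E
```

```text
top -3 [[602.0, 140.0], [583.0, 560.0], [596.0, 352.0], [647.0, 354.0], [545.0, 350.0], [606.0, 145.0], [587.0, 560.0]]
top 0 [[603.0, 131.0], [583.0, 550.0], [597.0, 342.0], [648.0, 345.0], [546.0, 340.0], [606.0, 136.0], [587.0, 550.0]]
top 3 [[603.0, 121.0], [584.0, 540.0], [597.0, 333.0], [648.0, 335.0], [546.0, 331.0], [607.0, 126.0], [587.0, 541.0]]
side -3 [[606.0, 230.0], [291.0, 369.0], [453.0, 335.0], [480.0, 358.0], [428.0, 312.0], [607.0, 266.0], [294.0, 406.0]]
side 0 [[613.0, 227.0], [298.0, 366.0], [461.0, 332.0], [487.0, 355.0], [435.0, 309.0], [614.0, 263.0], [301.0, 403.0]]
side 3 [[620.0, 224.0], [306.0, 362.0], [468.0, 328.0], [494.0, 351.0], [442.0, 306.0], [621.0, 260.0], [309.0, 399.0]]
[524.84318022 203.04717335  41.        ]
t 0.1 tcp [184.4 544.2 238.2] F [ 0.  -0.5 -0.5] w 91.5 q [70.1 18.3 89.7 -0.  72.  -1.1]
tool x,y [-0.001 -0.001 -1.   ] [ 0.321  0.947 -0.002] yang 71.28
turn units -2.75 then shift cm [ -0.13 -32.78  35.32]
turn units 27.25 then shift cm [ -0.23  32.78 -35.32]
[[553.0062485  -99.99647834  94.6       ]]
```

The bar sits about 6 mm toward rest −x, and its lateral position matches the fit. Next: turn, then travel to above it.

jog_arm --plan '[0,0,0,-0.92,0,0,0,-0.92,0,0,0,-0.91,0,-2.4,2.5,0,0,-2.5,2.5,0,0,-2.5,2.5,0,0,-2.5,2.5,0,0,-2.5,2.5,0,0,-2.5,2.5,0,0,-2.5,2.5,0,0,-2.5,2.5,0,0,-2.5,2.5,0]' --claw 5.4 --newtons 30

```text
time_s: 1.1
ee_pos: [401.4, 310.4, 238.7]
ee_rot: [-146.8, 90.0, -149.0]
force: [0.8, 0.3, 0.1]
gripper_width: 54.0
```

```bash
python3 - <<'E'
from plan import *
c=place(REST,[(-6,-64,54)])[0];print(c)
to(c,90-2.2)
E
```

```text
[518.84760272 203.2775002   54.        ]
t 1.1 tcp [401.4 310.4 238.7] F [0.8 0.3 0.1] w 54.0 q [ 36.4  12.2  98.2   0.   69.6 -51.4]
tool x,y [-0. -0. -1.] [ 0.039  0.999 -0.   ] yang 87.78
turn units -0.0 then shift cm [ 18.47 -10.25  12.15]
turn units 30.0 then shift cm [ 18.47  10.26 -12.14]
```

jog_arm --plan '[0,-2,2.5,0,0,-2,2.4,0,0,-2,2.4,0,2.5,-2,2.4,0,2.5,-1,1.2,0,2.5,0,0,0,0,0,0,0,0,0,0,0,0,0,0,0]'

```text
time_s: 1.85
ee_pos: [506.5, 218.5, 165.0]
ee_rot: [31.9, 89.9, 29.7]
force: [-0.4, 0.0, 0.0]
gripper_width: 54.1
```

```bash
python3 - <<'E'
from plan import *
c=place(REST,[(-6,-64,54)])[0];print(c)
to(c,90-2.2)
import cv2
for n in("side","top"):
    cv2.imwrite(f"pics/{n}1.png",cv2.cvtColor(env.grab_frame(n),cv2.COLOR_RGB2BGR))
a=cv2.imread("pics/side1.png")[140:240,200:330];b=cv2.imread("pics/top1.png")[170:270,180:310]
cv2.imwrite("pics/m1.png",cv2.resize(cv2.vconcat([a,b]),None,fx=3,fy=3,interpolation=2))
E
```

```text
[518.84760272 203.2775002   54.        ]
t 1.85 tcp [506.5 218.5 165. ] F [-0.4  0.   0. ] w 54.1 q [ 22.1  19.5  99.2   0.   61.2 -65.7]
tool x,y [ 0.001  0.001 -1.   ] [0.038 0.999 0.001] yang 87.81
turn units 0.0 then shift cm [11.1  -1.48  1.28]
turn units -30.0 then shift cm [11.1   1.46 -1.31]
```

View pics/m1.png

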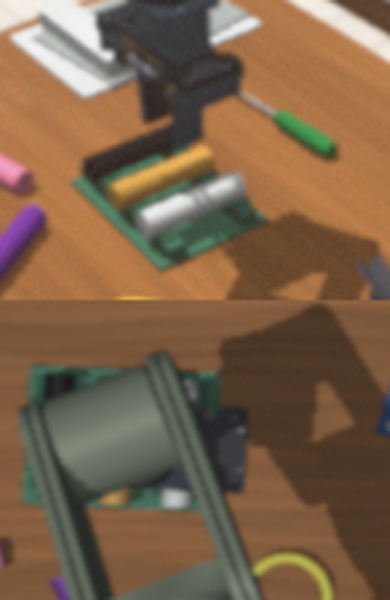

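The gripper is above the rest in the side view, still about 15 mm back and left of the silver bar at (190,205). Aligning, then descending.

jog_arm --plan '[0,-0.8,0.7,0,0,-0.7,0.6,0,2,0,0,0,2,0,0,0,1,0,0,0,0,0,0,0,0,0,0,0,0,0,0,0]'

```text
time_s: 2.62
ee_pos: [519.5, 202.5, 115.0]
ee_rot: [22.3, 89.9, 20.1]
force: [-0.1, 0.2, -0.1]
gripper_width: 54.0
```

```bash
python3 - <<'E'
from plan import *
c=place(REST,[(-6,-64,54)])[0];print(c)
to(c,90-2.2)
import cv2
cv2.imwrite(f"pics/side2.png",cv2.resize(cv2.cvtColor(env.grab_frame("side"),cv2.COLOR_RGB2BGR)[160:240,210:310],None,fx=7,fy=7,interpolation=2))
E
```

```text
[518.84760272 203.2775002   54.        ]
t 2.62 tcp [519.5 202.5 115. ] F [-0.1  0.2 -0.1] w 54.0 q [ 20.1  22.8 102.2  -0.   54.8 -67.7]
tool x,y [ 0.002  0.001 -1.   ] [0.039 0.999 0.001] yang 87.77
turn units -0.0 then shift cm [ 6.1   0.07 -0.07]
turn units 30.0 then shift cm [ 6.1  -0.08  0.05]
```

View pics/side2.png

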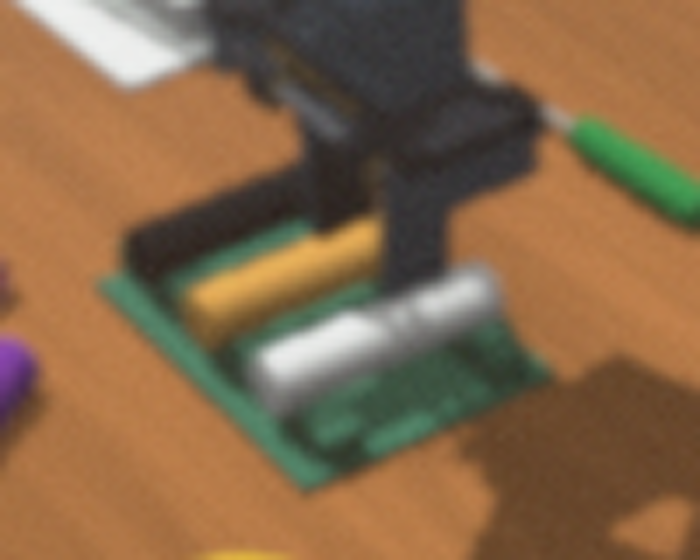

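jog_arm --plan '[1,0.03,-0.03,0,1.5,0,0,0,1.5,0,0,0,1.5,0,0,0,0.6,0,0,0,0,0,0,0,0,0,0,0]'

```text
time_s: 3.25
ee_pos: [518.5, 202.8, 53.1]
ee_rot: [30.8, 90.0, 28.6]
force: [0.1, -1.0, -0.5]
gripper_width: 53.9
```

```bash
python3 - <<'E'
from plan import *
c=place(REST,[(-6,-64,54)])[0]
to(c,90-2.2)
import cv2
cv2.imwrite(f"pics/side3.png",cv2.resize(cv2.cvtColor(env.grab_frame("side"),cv2.COLOR_RGB2BGR)[160:240,210:310],None,fx=7,fy=7,interpolation=2))
E
```

```text
t 3.25 tcp [518.5 202.8  53.1] F [ 0.1 -1.  -0.5] w 53.9 q [ 20.2  27.1 106.    0.   46.9 -67.6]
tool x,y [ 0.  0. -1.] [0.039 0.999 0.   ] yang 87.78
turn units -0.0 then shift cm [-0.09  0.05  0.04]
turn units 30.0 then shift cm [-0.09 -0.05 -0.04]
```

View pics/side3.png

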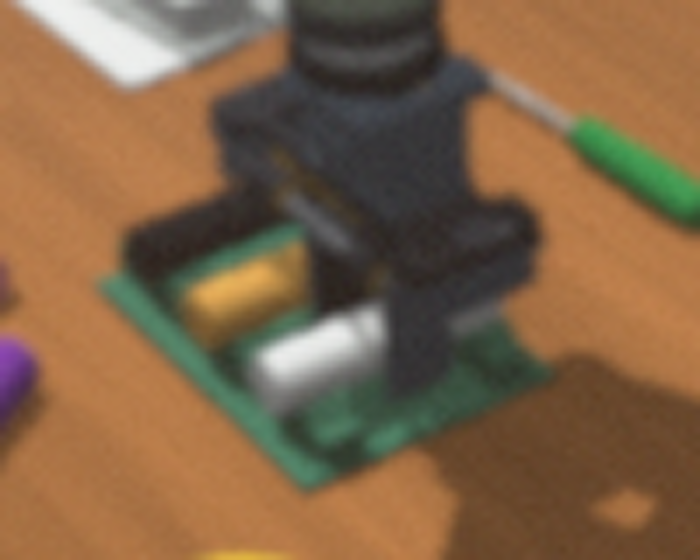

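The fingers straddle the silver bar, clear of the brass. Closing.

jog_arm --plan '[0,0,0,0,0,0,0,0,0,0,0,0,0,0,0,0,0,0,0,0,0,0,0,0,0,0,0,0,0,0,0,0]' --claw 2.5 --newtons 35

```text
time_s: 3.97
ee_pos: [518.6, 203.0, 53.5]
ee_rot: [36.0, 89.9, 33.8]
force: [0.4, 0.5, 4.5]
gripper_width: 31.3
```

jog_arm --plan '[-0.5,0,0,0,-1,0,0,0,-2,0,0,0,-2.5,0,0,0,-3,0,0,0,-3,0,0,0,-3,0,0,0,-2,0,0,0,-1,0,0,0,0,0,0,0,0,0,0,0]'

```text
time_s: 4.88
ee_pos: [517.7, 202.4, 232.2]
ee_rot: [-155.6, 89.9, -157.8]
force: [-0.3, -0.1, -3.7]
gripper_width: 31.0
```

```bash
python3 - <<'E'
from plan import *
c=place(JIG,[(-57,0,230)])[0];print(c)
to(c,-19)
import cv2
cv2.imwrite(f"pics/side4.png",cv2.cvtColor(env.grab_frame("side"),cv2.COLOR_RGB2BGR))
E
```

```text
[553.6573848  -98.10544119 230.        ]
t 4.88 tcp [517.7 202.4 232.2] F [-0.3 -0.1 -3.7] w 31.0 q [ 20.2  16.9  92.7  -0.   70.5 -67.6]
tool x,y [-0.001 -0.001 -1.   ] [ 0.039  0.999 -0.001] yang 87.77
turn units -12.2 then shift cm [  0.26 -13.19 -27.24]
turn units 17.8 then shift cm [ 0.18 13.19 27.24]
```

View pics/side4.png

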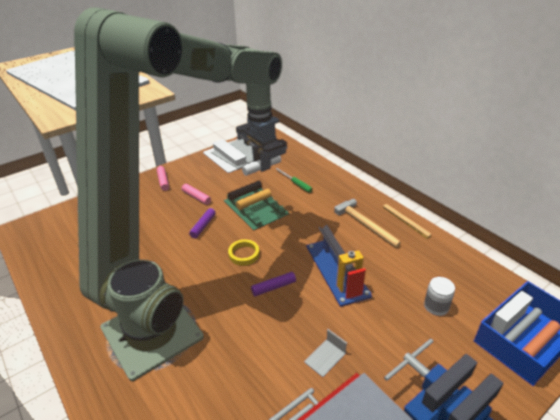

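The bar is held (width 31 mm, about 0.37 kg) at (262,165), and the other two bars are undisturbed. Turning.

jog_arm --plan '[0,0,0,1,0,0,0,1,0,0,0,1,0,0,0,1,0,0,0,1,0,0,0,1,0,0,0,1,0,0,0,1,0,0,0,1,0,0,0,1,0,0,0,1,0,0,0,1]'

```text
time_s: 5.93
ee_pos: [517.2, 202.2, 230.4]
ee_rot: [-85.2, 89.7, -159.7]
force: [0.0, 0.4, -3.7]
gripper_width: 31.7
```

jog_arm --plan '[0,0,0,1,0,0,0,1,0,0,0,1,0,0,0,1,0,0,0,1,0,0,0,0.8,0,0,0,0,0,0,0,0]'

```text
time_s: 6.6
ee_pos: [517.5, 202.4, 231.1]
ee_rot: [-51.0, 89.8, -159.9]
force: [0.3, 0.1, -2.4]
gripper_width: 31.6
```

```bash
python3 - <<'E'
from plan import *
c=place(JIG,[(-57,0,230)])[0]
to(c,-19)
E
```

```text
t 6.6 tcp [517.5 202.4 231.1] F [ 0.3  0.1 -2.4] w 31.6 q [20.2 17.  92.8  0.  70.5 39.1]
tool x,y [-0.003 -0.001 -1.   ] [ 0.946 -0.324 -0.003] yang -18.89
turn units 0.02 then shift cm [ 0.14 13.2  27.23]
turn units -29.98 then shift cm [  0.09 -13.2  -27.23]
```

jog_arm --plan '[0,0.7,1.5,0,0,1.4,2.8,0,0,1.5,3.1,0,0,1.5,3.1,0,0,1.5,3.1,0,0,1.5,3.1,0,0,1.5,3.1,0,0,1.5,3.1,0,0,1.3,2.6,0,0,0.8,1.7,0,0,0,0,0,0,0,0,0]'

```text
time_s: 7.6
ee_pos: [554.0, -98.3, 231.9]
ee_rot: [-97.2, 89.9, 153.7]
force: [-0.5, 0.4, -3.0]
gripper_width: 31.5
```

```bash
python3 - <<'E'
from plan import *
c=place(JIG,[(-57,0,230)])[0]
to(c,-19)
import cv2
for n in("side","top"):
    cv2.imwrite(f"pics/{n}5.png",cv2.cvtColor(env.grab_frame(n),cv2.COLOR_RGB2BGR))
a=cv2.imread("pics/side5.png")[200:320,280:400];b=cv2.imread("pics/top5.png")[160:280,280:400]
cv2.imwrite("pics/m5.png",cv2.resize(cv2.hconcat([a,b]),None,fx=3.3,fy=3.3,interpolation=2))
E
```

```text
t 7.6 tcp [554.  -98.3 231.9] F [-0.5  0.4 -3. ] w 31.5 q [-11.2  17.5  91.9   0.   70.7   7.8]
tool x,y [-0.002  0.001 -1.   ] [ 0.945 -0.327 -0.002] yang -19.06
turn units -0.01 then shift cm [ 0.19 -0.03 -0.  ]
turn units 29.99 then shift cm [0.19 0.03 0.  ]
```

View pics/m5.png

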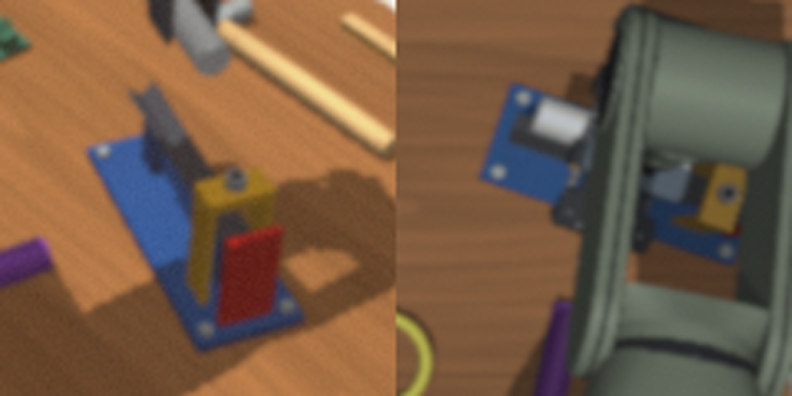

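The bar is above the rail, parallel to it (silver end at top crop (560,120), over the open end). Descending to just above and looking.

jog_arm --plan '[1,-0.03,0,0,2,0,0,0,2.2,0,0,0,2.2,0,0,0,1.5,0,0,0,1,0,0,0,0,0,0,0,0,0,0,0]'

```text
time_s: 8.37
ee_pos: [554.1, -96.8, 133.7]
ee_rot: [-97.0, 90.0, 154.0]
force: [0.1, 0.3, -1.8]
gripper_width: 31.0
```

```bash
python3 - <<'E'
from plan import *
c=place(JIG,[(-57,0,107)])[0]
to(c,-19)
import cv2
for n in("side","top"):
    cv2.imwrite(f"pics/{n}6.png",cv2.cvtColor(env.grab_frame(n),cv2.COLOR_RGB2BGR))
a=cv2.imread("pics/side6.png")[200:310,290:400];b=cv2.imread("pics/top6.png")[170:280,290:400]
cv2.imwrite("pics/m6.png",cv2.resize(cv2.hconcat([a,b]),None,fx=3.6,fy=3.6,interpolation=2))
# predicted bar ends silhouette in top crop px
s=env.state()["ee_pos"]
j=lambda P:np.array([s[0],s[1],0])+place((0,0,JIG[2]),P)
P=j([(-65,0,s[2]-12.5+16),(-65,16,s[2]-12.5),(-65,-16,s[2]-12.5)])
print("pred bar tail top-view",proj("top",P).round(1).tolist(),"crop",((proj("top",P)-[290,170])*3.6+[396,0]).round().tolist())
E
```

```text
t 8.37 tcp [554.1 -96.8 133.7] F [ 0.1  0.3 -1.8] w 31.0 q [-11.1  22.2 100.1   0.   57.8   7.9]
tool x,y [-0.001  0.    -1.   ] [ 0.946 -0.325 -0.001] yang -18.96
turn units 0.01 then shift cm [2.67 0.   0.14]
turn units -29.99 then shift cm [ 2.67 -0.   -0.14]
pred bar tail top-view [[318.9, 196.9], [320.0, 192.3], [316.5, 202.5]] crop [[500.0, 97.0], [504.0, 80.0], [492.0, 117.0]]
```

View pics/m6.png

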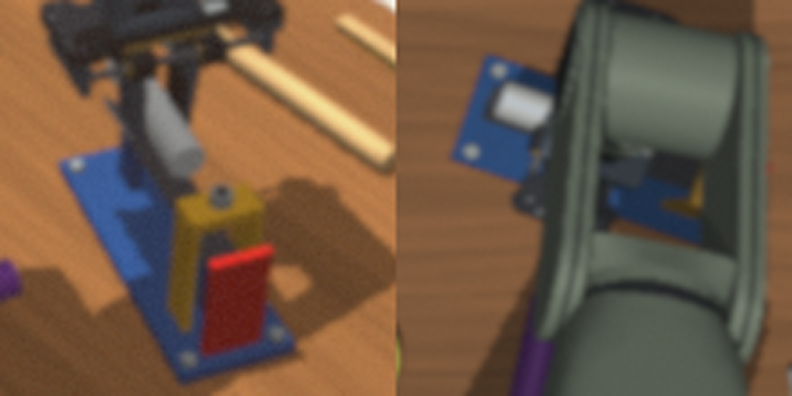

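It looks centred over the rail, with the tail just inside the open end. Lowering gently.

jog_arm --plan '[0.7,0,0.05,0,0.7,0,0.05,0,0.5,0,0,0,0.3,0,0,0,0,0,0,0,0,0,0,0]'

```text
time_s: 8.97
ee_pos: [553.7, -98.4, 111.7]
ee_rot: [-96.2, 90.0, 154.8]
force: [0.4, -0.1, -3.7]
gripper_width: 31.7
```

jog_arm --plan '[0.15,0,0,0,0.15,0,0,0,0,0,0,0,0,0,0,0]'

```text
time_s: 9.3
ee_pos: [553.8, -98.3, 108.9]
ee_rot: [179.8, 90.0, 70.8]
force: [0.4, -0.7, -2.2]
gripper_width: 31.3
```

```bash
python3 - <<'E'
from plan import *
c=place(JIG,[(-57,0,107)])[0]
to(c,-19)
import cv2
cv2.imwrite(f"pics/side7.png",cv2.resize(cv2.cvtColor(env.grab_frame("side"),cv2.COLOR_RGB2BGR)[210:310,290:400],None,fx=7,fy=6,interpolation=2))
E
```

```text
t 9.3 tcp [553.8 -98.3 108.9] F [ 0.4 -0.7 -2.2] w 31.3 q [-11.2  23.7 101.8   0.   54.5   7.8]
tool x,y [ 0.  0. -1.] [ 0.945 -0.326  0.   ] yang -19.02
turn units -0.0 then shift cm [ 0.19 -0.02 -0.02]
turn units 30.0 then shift cm [0.19 0.02 0.02]
```

View pics/side7.png

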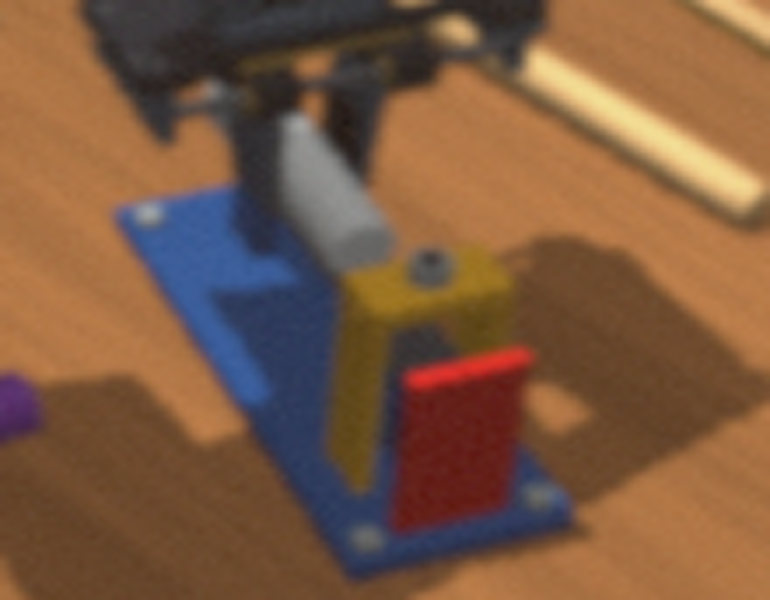

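jog_arm --plan '[0.1,0,0,0,0.1,0,0,0,0,0,0,0,0,0,0,0]'

```text
time_s: 9.68
ee_pos: [554.0, -98.3, 108.5]
ee_rot: [103.0, 89.9, -6.0]
force: [-2.1, 0.1, 6.0]
gripper_width: 31.6
```

jog_arm --plan '[0.1,0,0,0,0,0,0,0,0,0,0,0]'

```text
time_s: 9.93
ee_pos: [554.0, -98.4, 108.4]
ee_rot: [100.3, 89.9, -8.7]
force: [-3.7, 1.2, 12.6]
gripper_width: 31.5
```

Contact: 12 N upward and 4 N lateral, so it is nearly centred. Nudging off slightly, then opening a little.

jog_arm --plan '[-0.1,-0.08,0,0,0,0,0,0,0,0,0,0]'

```text
time_s: 10.18
ee_pos: [553.2, -98.1, 107.6]
ee_rot: [106.8, 90.0, -2.2]
force: [-1.3, 0.4, 4.5]
gripper_width: 31.6
```

jog_arm --plan '[0,0,0,0,0,0,0,0,0,0,0,0,0,0,0,0,0,0,0,0]' --claw 5.0

```text
time_s: 10.6
ee_pos: [553.1, -98.1, 106.7]
ee_rot: [-107.4, 90.0, 143.6]
force: [-0.1, 0.3, 0.1]
gripper_width: 49.8
```

```bash
python3 - <<'E'
from plan import *
c=place(JIG,[(-57,0,107)])[0]
to(c,-19)
import cv2
cv2.imwrite(f"pics/side8.png",cv2.resize(cv2.cvtColor(env.grab_frame("side"),cv2.COLOR_RGB2BGR)[210:310,290:400],None,fx=7,fy=6,interpolation=2))
E
```

```text
t 10.6 tcp [553.1 -98.1 106.7] F [-0.1  0.3  0.1] w 49.8 q [-11.2  23.8 102.1   0.   54.2   7.8]
tool x,y [-0.  0. -1.] [ 0.945 -0.326 -0.   ] yang -19.03
turn units -0.0 then shift cm [-0.03  0.06 -0.02]
turn units 30.0 then shift cm [-0.03 -0.06  0.02]
```

View pics/side8.png

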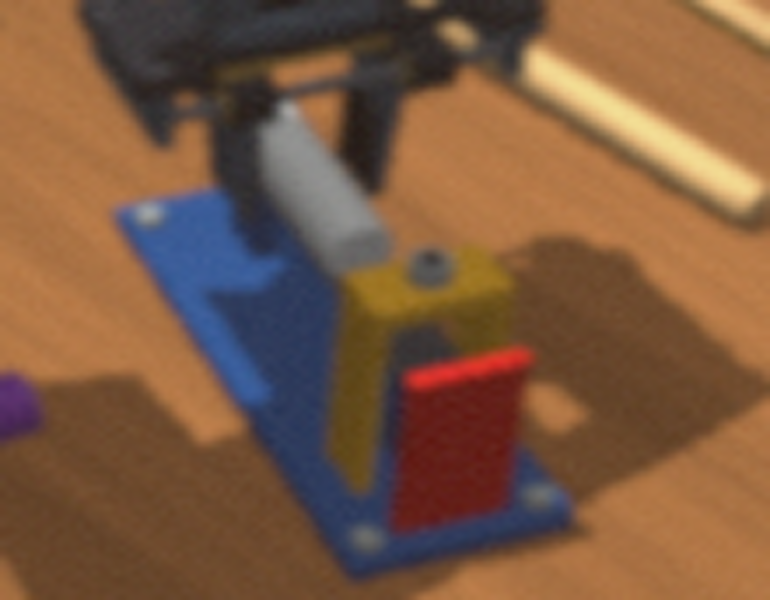

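The bar is seated and released, with its front at about (360,240), well short of the bridge and stop. Lifting and backing off, then a look with the fingers closed.

jog_arm --plan '[-1,0,0,0,-1.5,0,0,0,-1.8,0,0,0,-0.7,0,0,0,0,0.06,-2,0,0,0,-3,0,0,0,-3,0,0,0,-2,0,0,0,0,0,0,0,0,0]'

```text
time_s: 11.48
ee_pos: [586.2, -3.1, 156.9]
ee_rot: [-5.9, 90.0, -114.8]
force: [-1.4, 0.2, -0.2]
gripper_width: 49.9
```

jog_arm --plan '[0,0,0,0,0,0,0,0,0,0,0,0,0,0,0,0,0,0,0,0]' --claw 0

```text
time_s: 11.9
ee_pos: [586.0, -4.4, 157.0]
ee_rot: [-83.5, 90.0, 167.4]
force: [0.5, 0.4, 0.0]
gripper_width: 19.8
```

```bash
python3 - <<'E'
from plan import *
c=place(JIG,[(-152,0,116)])[0]
to(c,-19)
import cv2
for n in("side","top"):
    cv2.imwrite(f"pics/{n}9.png",cv2.cvtColor(env.grab_frame(n),cv2.COLOR_RGB2BGR))
a=cv2.imread("pics/side9.png")[200:310,290:400];b=cv2.imread("pics/top9.png")[160:270,290:400]
cv2.imwrite("pics/m9.png",cv2.resize(cv2.hconcat([a,b]),None,fx=3.6,fy=3.6,interpolation=2))
for m in(-57,):
  P=place(JIG,[(m+65,0,94.6),(m+65,0,110.6),(m-65,0,110.6)]);print((proj("side",P)-[290,200])*3.6,(proj("top",P)-[290,160])*3.6+[396,0])
E
```

```text
t 11.9 tcp [586.   -4.4 157. ] F [0.5 0.4 0. ] w 19.8 q [-1.6 22.8 95.2  0.  62.  17.5]
tool x,y [-0.  0. -1.] [ 0.945 -0.327 -0.   ] yang -19.08
turn units -0.01 then shift cm [ 4.1  -0.01  0.41]
turn units 29.99 then shift cm [ 4.1   0.01 -0.41]
[[186.4185522  189.05792955]
 [187.74360004 174.35471678]
 [122.91779575  75.48469344]] [[641.7381032  190.16450683]
 [645.61180997 189.05098114]
 [497.25186738 137.4807989 ]]
```

View pics/m9.png

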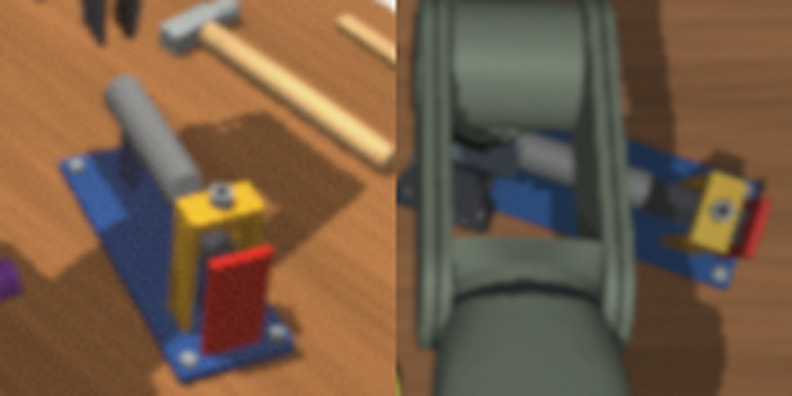

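The bar lies seated and aligned in the groove, its lead end (648,190) about 90 mm short of the stop. Lowering the closed fingers behind it.

jog_arm --plan '[1,0,0,0,1.2,0,0,0,1.2,0,0,0,0.6,0,0,0,0,0,0,0,0,0,0,0]'

```text
time_s: 12.5
ee_pos: [586.1, -3.7, 116.5]
ee_rot: [-78.9, 90.0, 172.0]
force: [-0.0, 0.1, 0.7]
gripper_width: 0.2
```

```bash
python3 - <<'E'
from plan import *
c=place(JIG,[(-46,0,116)])[0]
to(c,-19)
E
```

```text
t 12.5 tcp [586.1  -3.7 116.5] F [-0.   0.1  0.7] w 0.2 q [-1.5 25.1 98.1  0.  56.9 17.5]
tool x,y [-0.001  0.    -1.   ] [ 0.945 -0.326 -0.001] yang -19.02
turn units -0.0 then shift cm [5.000e-02 1.000e-02 1.108e+01]
turn units 30.0 then shift cm [ 5.000e-02 -1.000e-02 -1.108e+01]
```

jog_arm --plan '[0,0,0.5,0,0,0,0.5,0,0,0,0.4,0,0,0,0.4,0,0,0,0.4,0,0,0,0.5,0,0,0,0.5,0,0,0,0.6,0,0,0,0.6,0,0,0,0.6,0,0,0,0.6,0,0,0,0.6,0]'

```text
time_s: 13.5
ee_pos: [566.4, -62.2, 117.5]
ee_rot: [148.5, 89.9, 39.4]
force: [1.2, 6.2, 3.1]
gripper_width: 0.2
```

jog_arm --plan '[0,0,0.6,0,0,0,0.6,0,0,0,0.6,0,0,0,0.5,0,0,0,0.5,0,0,0,0.4,0,0,0,0.3,0,0,0,0.3,0,0,0,0,0,0,0,0,0]'

```text
time_s: 14.33
ee_pos: [553.8, -98.5, 117.3]
ee_rot: [99.6, 89.9, -9.4]
force: [1.3, 3.6, 3.2]
gripper_width: 0.5
```

```bash
python3 - <<'E'
from plan import *
c=place(JIG,[(-46,0,116)])[0]
to(c,-19)
import cv2
for n in("side","top"):
    cv2.imwrite(f"pics/{n}10.png",cv2.cvtColor(env.grab_frame(n),cv2.COLOR_RGB2BGR))
a=cv2.imread("pics/side10.png")[200:310,290:400];b=cv2.imread("pics/top10.png")[160:270,290:400]
cv2.imwrite("pics/m10.png",cv2.resize(cv2.hconcat([a,b]),None,fx=3.6,fy=3.6,interpolation=2))
E
```

```text
t 14.33 tcp [553.8 -98.5 117.3] F [1.3 3.6 3.2] w 0.5 q [-11.3  23.1 101.3   0.   55.5   7.8]
tool x,y [ 0.001 -0.    -1.   ] [ 0.945 -0.326  0.001] yang -19.03
turn units -0.01 then shift cm [ 0.13 -0.03  1.07]
turn units 29.99 then shift cm [ 0.13  0.03 -1.07]
```

View pics/m10.png

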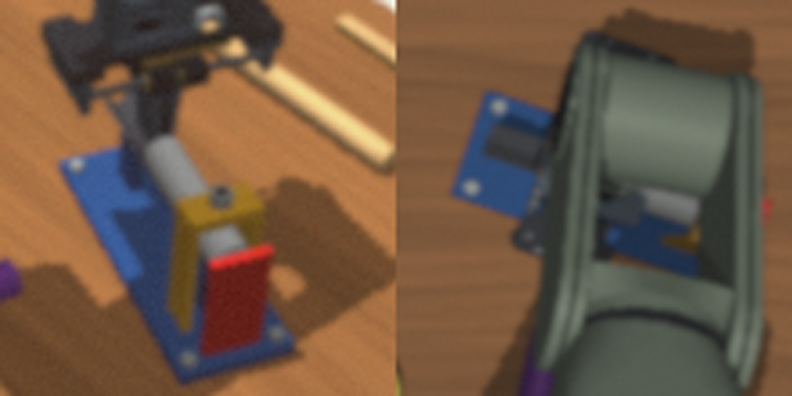

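The bar is through the bridge, with its end at (222,240) nearing the stop and about 10 mm left. Finishing slowly and watching the force.

jog_arm --plan '[0,0,0.2,0,0,0,0.2,0,0,0,0.2,0,0,0,0.1,0,0,0,0,0]'

```text
time_s: 14.85
ee_pos: [551.7, -104.6, 117.1]
ee_rot: [146.9, 89.9, 37.9]
force: [1.9, 4.8, 4.7]
gripper_width: 0.5
```

jog_arm --plan '[0,0,0.1,0,0,0,0.1,0,0,0,0,0]'

```text
time_s: 15.1
ee_pos: [551.0, -106.4, 117.1]
ee_rot: [150.8, 89.9, 41.8]
force: [2.1, 5.1, 2.7]
gripper_width: 0.3
```

jog_arm --plan '[0,0,0.1,0,0,0,0,0]'

```text
time_s: 15.27
ee_pos: [550.9, -106.9, 117.1]
ee_rot: [160.7, 89.9, 51.7]
force: [2.8, 6.5, 3.0]
gripper_width: 0.4
```

jog_arm --plan '[0,0,0.1,0,0,0,0,0]'

```text
time_s: 15.43
ee_pos: [550.8, -107.0, 117.1]
ee_rot: [170.0, 89.8, 60.9]
force: [3.0, 9.3, 2.9]
gripper_width: 0.7
```

jog_arm --plan '[0,0,0.1,0,0,0,0,0]'

```text
time_s: 15.6
ee_pos: [550.8, -107.1, 117.2]
ee_rot: [172.0, 89.7, 62.9]
force: [4.6, 11.9, 2.8]
gripper_width: 0.6
```

jog_arm --plan '[0,0,0.1,0,0,0,0,0]'

```text
time_s: 15.77
ee_pos: [550.8, -107.1, 117.2]
ee_rot: [173.1, 89.6, 64.0]
force: [4.1, 14.2, 3.4]
gripper_width: 0.1
```

The tool has stalled and force climbs to about 15 N with each step, so the bar is against the stop. Backing straight off, lifting, and checking.

jog_arm --plan '[0,0,-0.3,0,0,0,-0.5,0,0,0,-1,0,0,0,-2,0,0,0,-2,0,-1,0,-2,0,-2,0,-2,0,-3,0,-3,0,-3,0,-3,0,-2,0,-3,0,0,0,0,0,0,0,0,0]'

```text
time_s: 16.77
ee_pos: [610.7, 67.3, 226.4]
ee_rot: [71.6, 89.9, -37.3]
force: [-0.2, -0.8, 0.1]
gripper_width: 0.4
```

jog_arm --plan '[0,0,-3,0,0,0,-3,0,0,0,-3,0,0,0,-2,0,0,0,0,0,0,0,0,0]'

```text
time_s: 17.27
ee_pos: [645.2, 169.3, 223.6]
ee_rot: [-41.0, 89.7, -150.0]
force: [-0.4, -0.3, -0.6]
gripper_width: 0.6
```

```bash
python3 - <<'E'
from plan import *
to(place(JIG,[(-46,0,116)])[0],-19)
import cv2
for n in("side","top"):
    cv2.imwrite(f"pics/{n}11.png",cv2.cvtColor(env.grab_frame(n),cv2.COLOR_RGB2BGR))
a=cv2.imread("pics/side11.png")[220:310,310:400];b=cv2.imread("pics/top11.png")[170:260,310:400]
cv2.imwrite("pics/m11.png",cv2.resize(cv2.hconcat([a,b]),None,fx=4.4,fy=4.4,interpolation=2))
for m in(30,35):
  P=place(JIG,[(m+65,0,110.6),(m-65,0,110.6),(m-65,0,100)]);print(m,((proj("side",P)-[310,220])*4.4).round().tolist(),((proj("top",P)-[310,170])*4.4+[396,0]).round().tolist())
E
```

```text
t 17.27 tcp [645.2 169.3 223.6] F [-0.4 -0.3 -0.6] w 0.6 q [13.8 27.4 77.6 -0.1 75.4 32.8]
tool x,y [-0.004 -0.002 -1.   ] [ 0.946 -0.325 -0.003] yang -18.99
turn units 0.0 then shift cm [10.87  0.08 29.33]
turn units -30.0 then shift cm [ 1.066e+01 -1.000e-02 -2.941e+01]
30 [[202.0, 217.0], [114.0, 83.0], [113.0, 95.0]] [[735.0, 229.0], [553.0, 166.0], [550.0, 167.0]]
35 [[205.0, 222.0], [117.0, 88.0], [116.0, 100.0]] [[742.0, 232.0], [560.0, 169.0], [557.0, 170.0]]
```

View pics/m11.png

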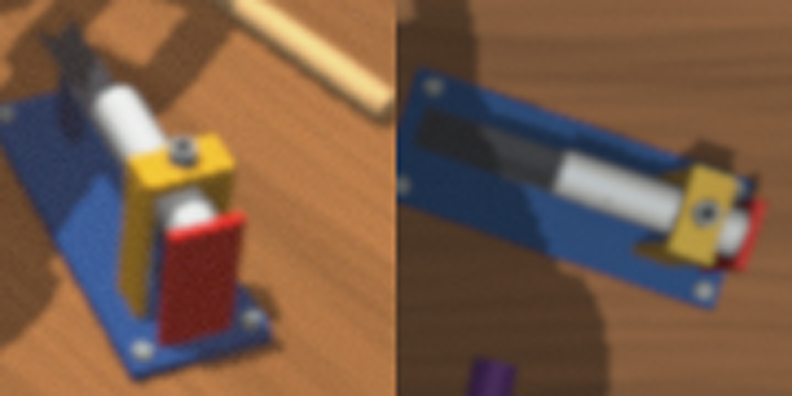

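View pics/side11.png

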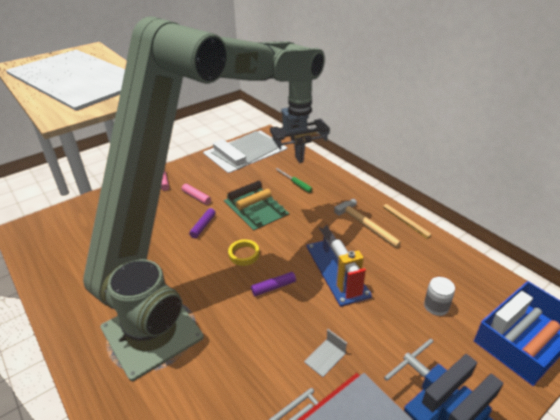

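View pics/top11.png

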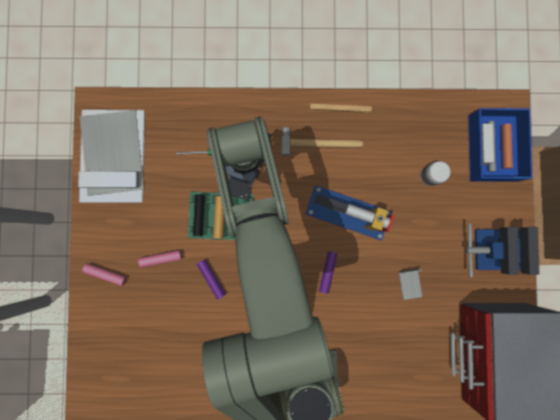

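The bar lies under the bridge with its end on the red stop: top crop (745,235), tail at (560,170), which matches the 35 mm prediction of (560,169). The other bars and bystanders have not moved. Handing in.

```bash
python3 -c "
from workcell import env
print(env.job_done())"
```

```text
the job is handed in; nothing more can be done
None
```

The silver bar now lies in the V-rail under the yellow bridge with its end against the red stop, and I handed the job in at about 17.4 s of the 51 s allowed.

- **Lift and placing:** I took it from its seat in the green rest. I let go of it on the open part of the groove with its leading end about 90 mm short of the stop.
- **Push:** I pushed it along with closed fingers until the tool stopped moving and the force climbed to about 15 N with each further step. Then I backed off and raised the arm clear.
- **Last checks:** In the top view the bar's tail sits at crop pixel (560,170). The prediction for a bar touching the stop, middle at +35 mm, was (560,169). The highest force I read was about 15 N.
- **Other items:** The brass bar, the black bar and the bystanders look unmoved in the final pictures.
- **Disagreement:** The two cameras put the jig and the rest a few millimetres apart: about 3 mm for the jig and 5 mm for the rest, with up to about 1° in angle. The bar also touched the rail about 1.5 mm higher than expected with a small sideways force, so I nudged it about 1 mm before letting go.

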